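# Hook out the catch tray and clear the trunking offcut

### The job

Take the hooked rod from its cradle, catch the eye of the catch tray hidden under the front edge of the cutting station with it, and draw the tray well out (about 180 mm). Lay the rod back in its cradle as it was, then take the short trunking offcut from the cutting deck, put it into the tray and let go. Leave the tray drawn out and everything else where it is.

Things in the scene. Friction and masses are not known exactly. Their poses are not given: they have to be found in the camera images.
- station: Fixed plywood cutting station; origin on the bench under the deck's centre. Deck 300 (x) x 210 (y) mm, top 94, underside 78 mm above the bench; 30 mm high fence on the back (+x) edge. Front edge at x = -150 mm, looking roughly to world +y; side walls begin at x = -70 mm, so the front 80 mm is an open overhanging ledge. The tray beneath slides out along -x.
- tray (a joint): How far the tray is drawn out along the station's local -x, m: 0 fully in, 0.20 end of travel; starts between 0 and 0.02. It slides with about 2.5 N friction plus light damping (6 N s/m) and stays where it is left.
- eye (a point): Centre of the tray's pull eye, a steel ring lying flat (hole axis vertical), moving with the tray: hole 26 mm across, bar 7 mm thick, top 23.5 and underside 16.5 mm above the bench. With the tray fully in it lies 54 mm behind the deck's front edge, under it; it is 26 mm ahead of the tray's front face. Axes as the station's.
- tray_bay (a point): Point on the tray's inner floor, on the centre line, 55 mm behind the front face, 7 mm above the bench; moves with the tray; axes as the station's. Steel tray 205 (x) x 166 (y) x 40 mm, walls and floor 4 mm, rim 43 mm above the bench. Drawn out 180 mm, this point is 45 mm clear of the deck's front edge.
- hook_rod: Hooked rod, 160 g, level in its cradle. Origin on the axis of its 8 mm square steel bar, under the handle's middle; x towards the hook, z up. Wooden handle 40 (x) x 18 (y) mm, 8 mm below to 36 mm above the origin: grip across the 18 mm from above. Bar x = -65 to +140 mm, 18 mm ball at -68; at +140 an 8 mm pin points down to 30 mm below the axis. Centre of mass at x = +25 mm.
- hook_tip (a point): Lower end of the hook's down-pointing pin (moves with the rod): 140 mm ahead of and 30 mm below the rod's origin.
- cradle: Fixed aluminium cradle, left of the robot; origin on the bench. Plate 190 x 70 x 8 mm, posts 10 mm thick, 50 mm wide at x = -45 and +90 mm, each with a flared notch open to the top, about 17 mm wide at its floor; floor 55, tops 76 mm above the bench. The rod rests with its origin 59 mm above this origin, its hook end towards the cradle's +x.
- offcut: Short offcut of white plastic trunking, 30 g: a channel 45 mm long (local x), 40 mm wide (y), 25 mm high, lying open side down on the front half of the deck. Origin: centre of its underside.
- long_piece: Long piece of the same trunking, 165 x 40 x 25 mm, on the rear half of the deck; to be left alone. Origin: centre of its underside, x along its length.
- switch_box: Square white open box 86 x 86 x 36 mm on the bench; leave alone. Origin: centre of its underside.
- junction_box: Round white box 66 mm across, 28 mm high, with a short spout; leave alone. Origin: centre of its underside.
- screwdriver: Screwdriver lying on the bench; leave alone.
- tape_measure: Grey rounded tape measure 70 x 70 x 45 mm; leave alone. Origin: centre of its underside.
- elbow: White L-shaped trunking corner, arms 40 mm wide and about 100 mm long, 25 mm high; leave alone.
- try_square: Try square with a dark wooden stock 100 mm and a steel blade 160 mm; leave alone.
There are look-alikes about, which are no part of the job. Leave any black or yellow look-alike of the offcut alone.

How it is judged:
By the outcome, as a careful person would: the job done as asked, in the order asked, and still so for the second after the job is handed in, with the robot touching nothing.
It also fails if it takes over 58 s, if anything falls off the work surface, if the arm or the gripper's body presses on something with over 40 N, if the wrist force passes 120 N, or if a joint passes its speed limit or range.

### The arm

A 6-joint arm with a two-finger parallel gripper is mounted at the origin on the work surface. World frame = base frame: x ahead of the robot, y to its left, z up, the work surface at z = 0. Lengths are in m, angles in rad, forces in N, time in s.
With the tool pointing down it reaches from about 0.325 to 0.75 m from the base axis. Payload 7.6 kg.
Tool frame: the origin (TCP) lies on the centre line of the jaws, within the pads' length; the fingertips stand 11 mm ahead of it and the grasp point (between the pads) lies 8 mm behind it; y points along the fingers, z is the direction in which the jaws open and shut, and the axes are right-handed (so a half turn about y gives the same grasp; the last joint's range is limited). The gripper opens to 85 mm and grips with 20 to 120 N. Pads are 22 mm wide; open, the fingers measure 114 mm over their backs; the gripper's body (76 mm by 85 mm) begins 54 mm behind the grasp point. The pads swing forward as they close: fully open they stand 13 mm farther back than shut.
Start: joints at [-1.292, 0.052, 1.401, -0, 1.689, -0.07], TCP at [0.179, -0.493, 0.242] pointing down, gripper open.
Joint ranges: [-2.9, 2.9], [-0.91, 2.17], [0.12, 2.37], [-1.06, 4.2], [0.26, 2.73], [-2.93, 2.93]. Speed limits (rad/s): [2.57, 2.57, 3.01, 3.14, 3.14, 3.14].

### API

Orientations are given as a rotation vector (axis times angle).
In Python, from station import observe, snapshot, camera_info, sign_off, outline_of, tip_of gives the robot as it stands. The module is installed in compiled form; this text tells all that it offers.
- The arm moves only by the tool drive_tool, never from a script. Its argument "plan" is one flat list of numbers, 7 for each row, row after row: the turn, a rotation vector about the tool's x, y, z in rad, then the shift along the tool's x, y, z in cm, then the opening, from 0 (shut) to 1 (fully open). A call has 1 to 12 rows; each row shifts and turns the commanded pose from where the row before left it, along the tool's axes as they then stand; what a row does not reach is not made up. A row lasts 1/8 s, in which the tool goes at most 62.5 mm and 10.7 degrees, less where a joint would pass 70% of its speed; a pose out of reach is approached as far as the arm can. A call is refused whole if a number of a shift passes 6.25 or a number of a turn 0.188, either way. A call with a gripper value outside its range is refused whole. The fingers move at their own pace and stop on an object; "newtons" is the grip in N (left out, the last holds). Time passes only in rows, so rows that do not move let the fingers close. It gives the time, the measured TCP pose, the force and the opening at its end, in the units of the state.
- observe(): the state, without advancing time (a new reading comes with each control period).
- snapshot(name): name is "side" or "top"; returns the picture (384x512x3 uint8, red, green, blue); there is no depth.
- camera_info(name): a dict with "fx", "fy", "cx", "cy" (pixels), "k1" (the pictures are not rectified: a ray, as slopes to the right and down, at radius r is drawn at 1 + k1 r^2 times it, then the intrinsics apply), "rvec" (rotation vector, rad) and "tvec" (3), from world to camera coordinates, as OpenCV has them. Camera axes: x right, y down, z forward; pixel columns grow to the right and rows downward; lengths in m; the calibration is good to about 2 mm. A picture is of the moment at which its call begins. camera_info takes no time and is no camera call.
- sign_off(): hands the job in, once; it reports no verdict.
Trained networks look in the newest picture that a camera, given by its name, has taken for a name from the list of things; names that differ only in an ending like _2 or _b are one class to them, and where a whole thing is asked for, a point or a joint stands for the part that bears it (a point fixed in the world has none). Each returns a list of dicts, best first, with "score" (0 to 1); they miss things now and then, are a little off and sometimes report something else, mostly with a low value. They report only what shows in the picture. A call takes as long as a camera call. They do not tell look-alikes from the thing itself.
- outline_of(camera, thing): "region" (384x512 bool, what is visible of it) and "rect" ([left, top, width, height] as shares, 0 to 1, of the picture: columns of its width, rows of its height, round what is visible of it).
- tip_of(camera, thing): "xy" ([column, row] as shares, 0 to 1, of the picture: columns of its width, rows of its height: a listed point, or the origin of a listed thing).
The state is a dict: "clock": time; "joints": joint angles; "joint_vel": joint speeds; "tau": joint torques, N m; "eef_pos": TCP position; "ee_rot": TCP orientation; "contact_force": force on the tool from outside, world axes, zero at the start; "ft_torque": the same for the moment, N m; "gripper_width": finger opening in m.
Only numpy, scipy, OpenCV 4.12 (cv2) and the standard library are available. Lean on these libraries where they do the work, as an engineer would, in place of code of your own. Each camera call takes 0.05 s, during which the arm holds its last target.

## Working session

There is one attempt and no reset: what is moved stays moved. The work goes in short steps, Python scripts to look and compute and a tool call to move; the robot and the scene stay as the last step left them, time stands still between calls to the robot, and variables do not carry over. Pictures are saved under pics/ and viewed, and the job is handed in when it is done.

Besides the shell and the picture viewer there is one more tool, called by a JSON object that holds its "method" and its "body", one argument or row to a line. drive_tool: Moves the arm, as the interface text tells. Its arguments: {"type":"object","properties":{"plan":{"type":"array","items":{"type":"number"}},"newtons":{"type":"number"}},"required":["plan"]}

```bash
mkdir -p pics; cat > h.py <<'E'
import numpy as np,cv2
from scipy.spatial.transform import Rotation as R
from station import *
def save(n,f,scale=1.5):
    im=snapshot(n); cv2.imwrite('pics/'+f,cv2.resize(im[:,:,::-1],None,fx=scale,fy=scale,interpolation=cv2.INTER_CUBIC)); return im
def cam(n):
    c=camera_info(n); return c,R.from_rotvec(c['rvec']).as_matrix(),np.array(c['tvec'],float)
def proj(n,P):
    c,r,t=cam(n); p=np.atleast_2d(P)@r.T+t; s=p[:,:2]/p[:,2:]; q=s*(1+c['k1']*(s**2).sum(1,keepdims=True))
    return np.c_[q[:,0]*c['fx']+c['cx'],q[:,1]*c['fy']+c['cy']]
def ray(n,uv):
    c,r,t=cam(n); d=np.array([(uv[0]-c['cx'])/c['fx'],(uv[1]-c['cy'])/c['fy']]); s=d.copy()
    for _ in range(30): s=d/(1+c['k1']*(s@s))
    v=r.T@np.array([s[0],s[1],1]); return -r.T@t, v/np.linalg.norm(v)
def onz(n,uv,z):
    o,v=ray(n,uv); return o+v*(z-o[2])/v[2]
def tri(a,b):
    o1,v1=ray('side',a);o2,v2=ray('top',b)
    A=np.c_[v1,-v2]; s=np.linalg.lstsq(A,o2-o1,rcond=None)[0]; p=o1+v1*s[0];q=o2+v2*s[1]; return (p+q)/2,np.linalg.norm(p-q)
E
python3 - <<'E'
from h import *
s=observe(); print(s)
for n in('side','top'):
    print(camera_info(n)); save(n,n+'0.png')
for th in ['hook_rod','hook_tip','eye','tray_bay','station','offcut','cradle','long_piece']:
  for n in('side','top'):
    print(th,n,[(round(d['score'],2),np.round(np.array(d['xy'])*[512,384],1)) for d in tip_of(n,th)][:3])
E
```

```text
{'clock': 0.0, 'joints': array([-1.29230816e+00,  5.28507735e-02,  1.40171913e+00, -4.56863759e-06,
        1.68860212e+00, -7.02997543e-02]), 'joint_vel': array([-0.00238128, -0.00052017,  0.00082226, -0.00021209,  0.00124785,
        0.0001903 ]), 'tau': array([-2.08568184e-03, -3.81669188e+01, -3.60190773e+01, -1.08440033e-04,
        6.19834886e-03, -2.88148931e-05]), 'eef_pos': array([ 0.17936644, -0.49310979,  0.24146791]), 'ee_rot': array([-0.35815302,  2.03347442, -2.03023456]), 'contact_force': array([-0.73645959,  0.09063271, -0.16954295]), 'ft_torque': array([ 0.0230696 , -0.01071714,  0.00829948]), 'gripper_width': 0.08556620869753404}
{'fx': 348.70373637555804, 'fy': 348.70373637555804, 'cx': 257.3828177314334, 'cy': 199.71912625065542, 'k1': -0.014704523066956141, 'rvec': array([ 0.56707609, -2.62388576,  1.23597456]), 'tvec': array([0.55191214, 0.21820762, 1.30165465])}
{'fx': 379.8776871014354, 'fy': 379.8776871014354, 'cx': 257.37372824497186, 'cy': 191.2895316098192, 'k1': 0.030255696817611814, 'rvec': array([ 2.14282874, -2.12846021,  0.19310127]), 'tvec': array([0
[... 203 characters left out ...]
9.2, 184.1]))]
eye side [(0.59, array([280.7, 194.6]))]
eye top []
tray_bay side [(0.53, array([282.3, 181.4]))]
tray_bay top [(0.34, array([ 87.7, 208. ]))]
station side [(0.93, array([284.6, 181.8]))]
station top [(0.57, array([336.2, 196.5]))]
offcut side [(0.6, array([320.7, 201.5])), (0.54, array([249.1, 174.6])), (0.49, array([301.8, 216.1]))]
offcut top [(0.68, array([277.6, 238.1])), (0.65, array([327.1, 142.2])), (0.61, array([321.1, 192.6]))]
cradle side [(0.59, array([253.2, 291.2])), (0.25, array([193.5, 248. ])), (0.19, array([279.5, 191. ]))]
cradle top [(0.87, array([144.8, 226.5]))]
long_piece side [(0.71, array([284. , 156.2]))]
long_piece top [(0.97, array([368.3, 180. ]))]
```

View pics/side0.png

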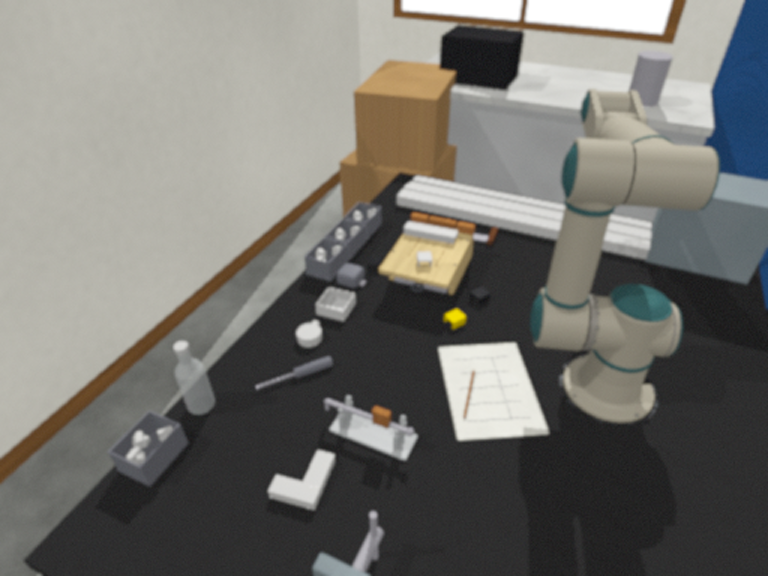

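View pics/top0.png

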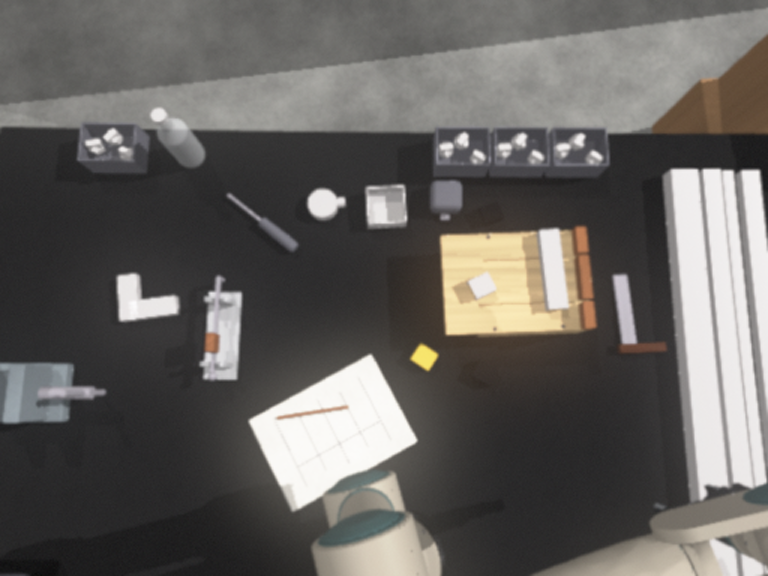

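```bash
python3 - <<'E'
from h import *
t=snapshot('top'); s=snapshot('side')
a=cv2.resize(t[140:240,280:410],None,fx=6,fy=6,interpolation=cv2.INTER_CUBIC); cv2.imwrite('pics/tz.png',a[:,:,::-1])
a=cv2.resize(t[175:265,120:180],None,fx=6,fy=6,interpolation=cv2.INTER_CUBIC)
b=cv2.resize(s[255:315,205:290],None,fx=6,fy=6,interpolation=cv2.INTER_CUBIC)
c=np.zeros((540,360+510,3),np.uint8); c[:,:360]=a; c[:360,360:]=b
cv2.imwrite('pics/rz.png',cv2.resize(c,(797,495))[:,:,::-1])
b=cv2.resize(s[140:205,240:340],None,fx=8,fy=8,interpolation=cv2.INTER_CUBIC);cv2.imwrite('pics/sz.png',b[:,:,::-1])
print('rod',onz('top',[143.9,227],.059),onz('side',[253.7,282.8],.059))
print('tip',onz('top',[149.2,184.1],.029),onz('side',[219.1,273.6],.029),tri([219.1,273.6],[149.2,184.1]))
print('eye',onz('side',[280.7,194.6],.02))
print('off',onz('top',[321.1,192.6],.094),onz('side',[282,174],.094))
for th,n in [('station','top'),('hook_rod','top'),('offcut','top'),('eye','side'),('cradle','top')]:
    for d in outline_of(n,th)[:3]:
        m=d['region'].astype(np.uint8); 
        if m.sum()<5: continue
        print(th,n,round(d['score'],2),m.sum(),np.round(cv2.minAreaRect(cv2.findNonZero(m))[0],1),np.round(cv2.boxPoints(cv2.minAreaRect(cv2.findNonZero(m))),1).tolist())
E
```

```text
rod [0.45654786 0.36250053 0.059     ] [0.44856215 0.37488134 0.059     ]
tip [0.59939184 0.36194252 0.029     ] [0.58490409 0.36865816 0.029     ] (array([0.59553413, 0.36271784, 0.01921831]), np.float64(0.01169665947112938))
eye [ 0.55530037 -0.13997045  0.02      ]
off [ 0.56421254 -0.19094323  0.094     ] [ 0.5728304  -0.19265098  0.094     ]
station top 0.71 258 [175.  148.1] [[151.60000610351562, 134.0], [156.10000610351562, 128.3000030517578], [198.5, 162.1999969482422], [193.89999389648438, 167.89999389648438]]
station top 0.57 5822 [344.1 189.3] [[291.5, 157.1999969482422], [392.1000061035156, 150.60000610351562], [396.70001220703125, 221.3000030517578], [296.20001220703125, 227.89999389648438]]
hook_rod top 0.65 183 [321.3 190.1] [[311.79998779296875, 187.60000610351562], [325.0, 181.0], [330.79998779296875, 192.60000610351562], [317.6000061035156, 199.1999969482422]]
hook_rod top 0.61 265 [141.3 218.5] [[135.5, 250.89999389648438], [137.0, 185.8000030517578], [147.0, 186.0], [145.60000610351562, 251.10000610351562]]
hook_rod top 0.46 925 [147.2 223.1] [[133.5, 251.1999969482422], [136.8000030517578, 193.6999969482422], [160.89999389648438, 195.10000610351562], [157.60000610351562, 252.60000610351562]]
offcut top 0.67 180 [322.9 248.7] [[313.79998779296875, 251.39999389648438], [319.6000061035156, 239.8000030517578], [332.0, 246.0], [326.20001220703125, 257.6000061035156]]
offcut top 0.64 154 [327.3 142.1] [[319.1000061035156, 138.8000030517578], [331.0, 134.0], [335.6000061035156, 145.39999389648438], [323.70001220703125, 150.10000610351562]]
offcut top 0.63 194 [321.1 190.2] [[311.3999938964844, 187.8000030517578], [325.0, 181.0], [330.79998779296875, 192.60000610351562], [317.20001220703125, 199.39999389648438]]
eye side 0.47 242 [234. 183.] [[225.0, 191.0], [225.0, 175.0], [243.0, 175.0], [243.0, 191.0]]
```

View pics/tz.png

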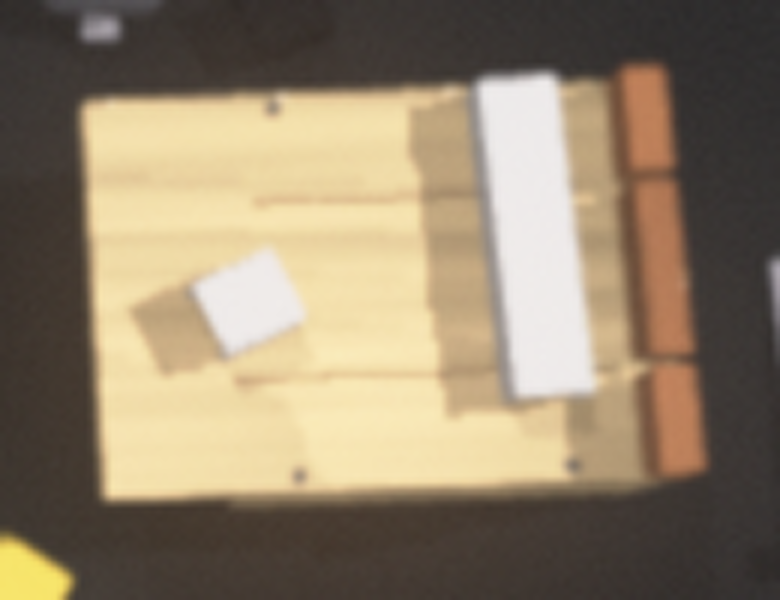

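View pics/rz.png

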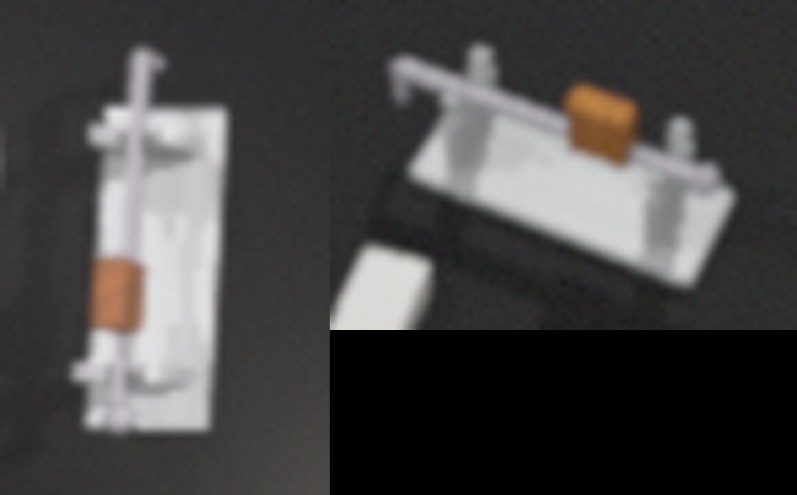

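View pics/sz.png

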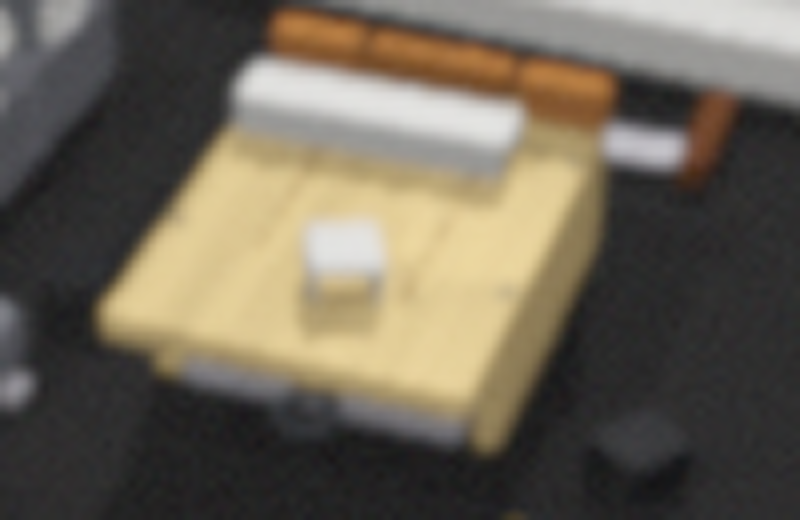

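```bash
cat >> h.py <<'E'
from scipy.optimize import least_squares
def pts(x,y,yaw,L):
    L=np.atleast_2d(np.array(L,float)); c,s=np.cos(yaw),np.sin(yaw)
    return np.c_[x+c*L[:,0]-s*L[:,1],y+s*L[:,0]+c*L[:,1],L[:,2]]
def fit(obs,x0):
    # obs: list (cam,uv,local xyz with z absolute)
    def f(p):
        return np.concatenate([(proj(n,pts(*p,l))[0]-uv) for n,uv,l in obs])
    r=least_squares(f,x0); return r.x,np.round(r.fun.reshape(-1,2),1)
def z(p,k,o): return (np.array(p)+.5)/k-.5+np.array(o)
E
python3 - <<'E'
from h import *
T=lambda a,b:z((a,b),6,(280,140)); S=lambda a,b:z((a,b),8,(240,140))
# station local x axis points to -y world; local y = world +x? z up: x=-y_w -> y=+x_w
obs=[('top',T(82,100),[-.15,.105,.094]),('top',T(103,501),[-.15,-.105,.094]),('top',T(668,64),[.15,.105,.124]),('top',T(708,470),[.15,-.105,.124]),
('side',S(99,310),[-.15,.105,.094]),('side',S(470,403),[-.15,-.105,.094]),('side',S(616,75),[.15,-.105,.124]),('side',S(272,12),[.15,.105,.124])]
for o in (obs,obs[:4],obs[4:]):
    p,r=fit(o,[.58,-.25,-1.57]); print(p,r.tolist())
p,_=fit(obs,[.58,-.25,-1.57])
for q in (0,.01,.02):
    e=pts(*p,[-.096-q,0,.0235]); print(q,e,proj('side',e),(proj('side',e)-[240,140])*8)
# rod
Tr=lambda a,b:z((a*360/330,b*540/495),6,(120,175)); Sr=lambda a,b:z(((a*870/797)-360,b*540/495),6,(205,255))
# bar end top at +x end ; handle top centre
obs=[('top',Tr(117,296),[0,0,.059+.036-.004]),('side',Sr(604,100),[0,0,.095]),('top',Tr(140,50),[.142,0,.063]),('side',Sr(405,64),[.140,0,.06]),('top',Tr(118,420),[-.068,0,.062]),('side',Sr(711,172),[-.068,0,.062])]
for o in (obs,obs[0::2],obs[1::2]):
    p2,r=fit(o,[.45,.36,0]); print('rod',p2,r.tolist())
c=fit([('side',Sr(402,100),[0,0,.029])],[.59,.36,0])[0]; print('tip side',c)
# cradle plate z=.008 corners: plate 190x70 ; offsets assumption x centre 0? 
obs=[('top',Tr(227,108),[.095,-.035,.008]),('top',Tr(212,430),[-.095,-.035,.008]),('top',Tr(85,430),[-.095,.035,.008]),('side',Sr(735,190),[-.095,-.035,.008]),('side',Sr(690,285),[-.095,.035,.008]),('side',Sr(410,175),[.095,.035,.008])]
for o in (obs,obs[:3],obs[3:]):
    p3,r=fit(o,[.45,.36,0]); print('cradle',p3,r.tolist())
# offcut top face corners z=.119
for q in [(273,250),(305,313),(228,357),(190,289)]: print(onz('top',T(*q),.119))
for q in [(305,220),(382,218),(385,262),(310,268)]: print(onz('side',S(*q),.119))
E
```

```text
[ 0.58192172 -0.25877111 -1.52220042] [[-0.5, 0.2], [0.0, -0.3], [-0.1, -0.2], [0.4, -0.1], [0.1, 0.6], [-0.4, -0.3], [-0.2, -0.1], [1.4, -0.2]]
[ 0.58156657 -0.25892118 -1.52533094] [[-0.3, 0.2], [-0.0, -0.4], [0.0, 0.0], [0.3, 0.1]]
[ 0.58277818 -0.25822084 -1.51270274] [[0.1, 0.8], [-0.2, -0.4], [-0.7, -0.2], [0.9, -0.2]]
0 [[ 0.57725835 -0.16288445  0.0235    ]] [[278.09111734 189.89882011]] [[304.72893869 399.19056086]]
0.01 [[ 0.57677258 -0.15289625  0.0235    ]] [[277.36749509 191.16076944]] [[298.93996074 409.28615549]]
0.02 [[ 0.57628682 -0.14290806  0.0235    ]] [[276.63727116 192.43421802]] [[293.09816929 419.47374419]]
rod [0.45037674 0.36345973 0.00301104] [[-0.4, -0.2], [0.1, 0.4], [0.5, 0.6], [-0.6, 0.1], [0.9, -0.0], [-0.3, 0.6]]
rod [0.45071911 0.36458879 0.00132253] [[-0.8, -0.3], [0.3, 0.5], [0.5, -0.1]]
rod [0.45028576 0.36170995 0.00571092] [[0.3, -0.0], [-0.3, -0.2], [-0.0, 0.1]]
tip side [0.59109713 0.36745142 0.        ]
cradle [0.47285217 0.36484146 0.00116768] [[-0.8, 0.5], [-1.0, -0.1], [0.3, -0.2], [-0.0, 0.0], [0.2, -1.0], [0.3, -0.7]]
cradle [ 0.47307653  0.36317708 -0.00328105] [[-0.1, 0.4], [-0.6, -0.1], [0.7, -0.3]]
cradle [0.47234225 0.36724407 0.00643424] [[-0.2, 0.5], [0.1, -0.5], [0.0, 0.0]]
[ 0.5952855 -0.1994733  0.119    ]
[ 0.5627759  -0.21492536  0.119     ]
[ 0.53987553 -0.17534263  0.119     ]
[ 0.57472982 -0.15674721  0.119     ]
[ 0.59802623 -0.20141563  0.119     ]
[ 0.55942699 -0.22086374  0.119     ]
[ 0.54273269 -0.18140369  0.119     ]
[ 0.57811165 -0.15931836  0.119     ]
```

```bash
cat >> h.py <<'E'
def plan(targets, start=None):
    """targets: list of (x,y,z,jawyaw or None); prints per-leg: tool-frame shift (cm) and turn about tool y, total"""
    s=observe(); p=np.array(s['eef_pos']); M=R.from_rotvec(s['ee_rot']).as_matrix()
    if start is not None: p,M=start
    for t in targets:
        q=np.array(t[:3]); 
        if t[3] is None: N=M
        else:
            zx=np.array([np.cos(t[3]),np.sin(t[3]),0]); yy=np.array([0,0,-1.]); N=np.c_[np.cross(yy,zx),yy,zx]
        turn=R.from_matrix(M.T@N).as_rotvec(); d=M.T@(q-p)*100; d2=N.T@(q-p)*100
        print('to',np.round(q,4),'turn',np.round(turn,4),'shift pre-turn axes',np.round(d,2),'post',np.round(d2,2)); p,M=q,N
E
python3 - <<'E'
from h import *
s=observe(); M=R.from_rotvec(s['ee_rot']).as_matrix(); print(np.round(M,4)); print(s['eef_pos'],s['joints'])
print('jaw yaw',np.arctan2(M[1,2],M[0,2]))
print('yellow',onz('top',[424/1.5,357/1.5],.02),'box',onz('top',[386/1.5,207/1.5],.03),'tape',onz('top',[445/1.5,197/1.5],.03))
E
```

```text
[[-9.398e-01  0.000e+00  3.418e-01]
 [-3.418e-01 -1.000e-04 -9.398e-01]
 [ 0.000e+00 -1.000e+00  1.000e-04]]
[ 0.17945098 -0.49339385  0.24230845] [-1.29230450e+00  5.22204488e-02  1.40070827e+00  2.21254563e-07
  1.68860895e+00 -7.02998801e-02]
jaw yaw -1.2220045957291135
yellow [ 0.42664037 -0.07603282  0.02      ] box [0.75986899 0.00816471 0.03      ] tape [ 0.78437095 -0.12447864  0.03      ]
```

{"method": "drive_tool", "body": {
  "plan": [0, -0.18, 0, -5, 0, 0, 1, 0, -0.18, 0, 0, 0, 0, 1]
}}

```text
clock: 1.5
eef_pos: [0.2286, -0.4754, 0.2423]
ee_rot: [-0.676, 1.804, -1.804]
contact_force: [-0.4, -0.7, -0.2]
gripper_width: 0.0858
```

```bash
cat >> h.py <<'E'
def rows(targets, start):
    """start=(x,y,z,yaw); targets=(x,y,z,yaw,nrows). prints rows: turn_y, sx, sy, sz (cm), rounded; tracks rounding; returns end"""
    p=np.array(start[:3],float); a=start[3]
    for x,y,zz,ya,n in targets:
        for k in range(n,0,-1):
            d=(np.array([x,y,zz])-p)/k; da=(ya-a)/k
            X=np.array([np.sin(a),-np.cos(a),0]) # y x z, y=(0,0,-1), z=(c,s,0)
            Z=np.array([np.cos(a),np.sin(a),0])
            rx,ry,rz=np.round(100*np.array([d@X,-d[2],d@Z]),2); rt=np.round(-da,3)
            print(f"0,{rt:g},0,{rx:g},{ry:g},{rz:g}",end=' | ')
            p=p+(rx*X+rz*Z)/100; p[2]-=ry/100; a-=rt
        print('-> ',np.round(p,4),round(a,4))
    return (*p,a)
def cur():
    s=observe(); M=R.from_rotvec(s['ee_rot']).as_matrix(); return (*s['eef_pos'],np.arctan2(M[1,2],M[0,2]))
E
python3 - <<'E'
from h import *
c=cur(); print(c)
rows([(.45,-.2,.22,c[3]+.188*6,6),(.53,.08,.2,c[3]+.187*11,5),(.4504,.3635,.14,1.574,6)],c)
E
```

```text
(np.float64(0.22855310076956223), np.float64(-0.4753946653869822), np.float64(0.24233455523456332), np.float64(-0.8530392003060455))
0,-0.188,0,-5.8,0.37,-1.03 | 0,-0.188,0,-5.89,0.37,0.07 | 0,-0.188,0,-5.77,0.37,1.17 | 0,-0.188,0,-5.45,0.37,2.23 | 0,-0.188,0,-4.94,0.38,3.21 | 0,-0.188,0,-4.25,0.37,4.08 | ->  [ 0.45 -0.2   0.22] 0.275
0,-0.186,0,-4.96,0.4,3.06 | 0,-0.186,0,-4.3,0.4,3.92 | 0,-0.186,0,-3.5,0.4,4.65 | 0,-0.186,0,-2.59,0.4,5.22 | 0,-0.185,0,-1.57,0.4,5.61 | ->  [0.53 0.08 0.2 ] 1.204
0,-0.062,0,-2.93,1,3.93 | 0,-0.062,0,-2.68,1,4.11 | 0,-0.062,0,-2.43,1,4.27 | 0,-0.061,0,-2.15,1,4.41 | 0,-0.062,0,-1.88,1,4.53 | 0,-0.061,0,-1.6,1,4.65 | ->  [0.4504 0.3635 0.14  ] 1.574
```

{"method": "drive_tool", "body": {
  "plan": [0, -0.186, 0, -5.6, 0.4, -1, 1, 0, -0.186, 0, -5.8, 0.4, 0, 1, 0, -0.186, 0, -5.8, 0.4, 1.2, 1, 0, -0.186, 0, -5.4, 0.4, 2.2, 1, 0, -0.186, 0, -4.9, 0.4, 3.2, 1, 0, -0.186, 0, -4.3, 0.4, 4, 1, 0, -0.186, 0, -5, 0.4, 3.1, 1, 0, -0.186, 0, -4.3, 0.4, 3.9, 1, 0, -0.186, 0, -3.5, 0.4, 4.6, 1, 0, -0.186, 0, -2.6, 0.4, 5.2, 1, 0, -0.186, 0, -1.6, 0.4, 5.5, 1, 0, 0, 0, 0, 0, 0, 1]
}}

```text
clock: 3.0
eef_pos: [0.5328, 0.0748, 0.1976]
ee_rot: [-1.55, 0.299, -0.297]
contact_force: [-0.2, -0.3, 0.6]
gripper_width: 0.0854
```

```bash
python3 - <<'E'
from h import *
c=cur(); print(c)
rows([(.4504,.3635,.13,1.574,7)],c)
E
```

```text
(np.float64(0.5328354585107179), np.float64(0.07483693721717853), np.float64(0.19755666769860963), np.float64(1.1906606624919083))
0,-0.055,0,-2.62,0.97,3.39 | 0,-0.055,0,-2.43,0.96,3.53 | 0,-0.055,0,-2.24,0.97,3.66 | 0,-0.055,0,-2.03,0.96,3.78 | 0,-0.054,0,-1.82,0.97,3.88 | 0,-0.055,0,-1.61,0.96,3.98 | 0,-0.054,0,-1.39,0.97,4.06 | ->  [0.4504 0.3635 0.13  ] 1.5737
```

{"method": "drive_tool", "body": {
  "plan": [0, -0.055, 0, -2.62, 0.97, 3.39, 1, 0, -0.055, 0, -2.43, 0.96, 3.53, 1, 0, -0.055, 0, -2.24, 0.97, 3.66, 1, 0, -0.055, 0, -2.03, 0.96, 3.78, 1, 0, -0.054, 0, -1.82, 0.97, 3.88, 1, 0, -0.055, 0, -1.61, 0.96, 3.98, 1, 0, -0.054, 0, -1.39, 0.97, 4.06, 1, 0, 0, 0, 0, 0, 0, 1, 0, 0, 0, 0, 0, 0, 1]
}}

```text
clock: 4.12
eef_pos: [0.4527, 0.3598, 0.1309]
ee_rot: [-1.571, 0.004, -0.005]
contact_force: [0.7, 0.3, 0.1]
gripper_width: 0.0857
```

```bash
python3 - <<'E'
from h import *
c=cur(); print(c)
rows([(.4504,.3635,.070,1.574,3)],c)
s=snapshot('side'); t=snapshot('top')
a=cv2.resize(s[225:325,200:300],None,fx=4,fy=4,interpolation=cv2.INTER_CUBIC); b=cv2.resize(t[165:265,95:195],None,fx=4,fy=4,interpolation=cv2.INTER_CUBIC)
cv2.imwrite('pics/g1.png',np.hstack([a,b])[:,:,::-1])
E
```

```text
(np.float64(0.4527379331250712), np.float64(0.35980799709349337), np.float64(0.13085124452382765), np.float64(1.5653636346495947))
0,-0.003,0,-0.08,2.03,0.12 | 0,-0.003,0,-0.08,2.03,0.12 | 0,-0.003,0,-0.07,2.03,0.13 | ->  [0.4504 0.3635 0.07  ] 1.5744
```

View pics/g1.png

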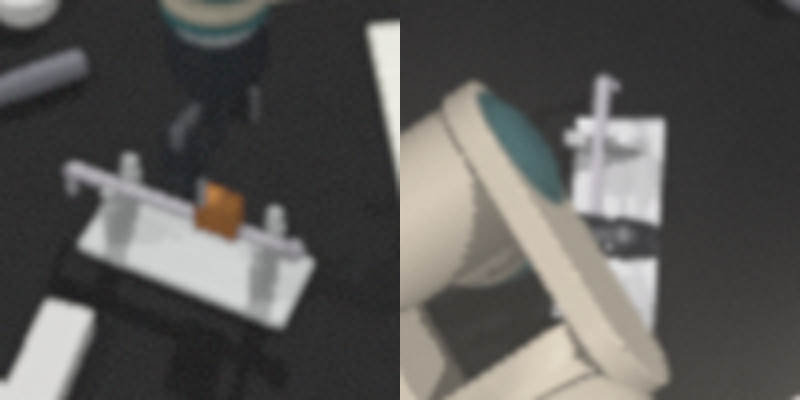

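```bash
python3 - <<'E'
from h import *
P=[[.4527,.36+.0428,.133],[.4527,.36-.0428,.133],[.4527,.36,.13],[.4504,.3635,.095],[.4504,.3635,.07]]
print((proj('side',P)-[200,225])*4); print((proj('top',P)-[95,165])*4)
E
```

```text
[[193.60625686 197.19372748]
 [238.90657284 120.92754531]
 [216.90571387 160.49413332]
 [218.13529639 192.54501394]
 [218.45515865 211.87385164]]
[[111.24789144 245.13038646]
 [228.57257852 245.70431649]
 [171.22107721 245.7355049 ]
 [180.27312795 252.40228539]
 [189.79048408 254.8219924 ]]
```

{"method": "drive_tool", "body": {
  "plan": [0, -0.004, 0, -0.08, 2.03, 0.12, 1, 0, -0.004, 0, -0.08, 2.03, 0.12, 1, 0, 0, 0, -0.07, 2.03, 0.13, 1, 0, 0, 0, 0, 0, 0, 1, 0, 0, 0, 0, 0, 0, 0.35, 0, 0, 0, 0, 0, 0, 0.35],
  "newtons": 50
}}

```text
clock: 4.97
eef_pos: [0.4506, 0.3645, 0.0711]
ee_rot: [-1.57, -0.004, 0.001]
contact_force: [0.8, 0.6, 0.3]
gripper_width: 0.0517
```

```bash
python3 - <<'E'
from h import *
c=cur(); print(c)
s=snapshot('side')
a=cv2.resize(s[225:325,200:300],None,fx=6,fy=6,interpolation=cv2.INTER_CUBIC)
cv2.imwrite('pics/g2.png',a[:,:,::-1])
E
```

```text
(np.float64(0.4506488364259668), np.float64(0.36450076362812295), np.float64(0.07113438939955555), np.float64(1.5744682509590002))
```

View pics/g2.png

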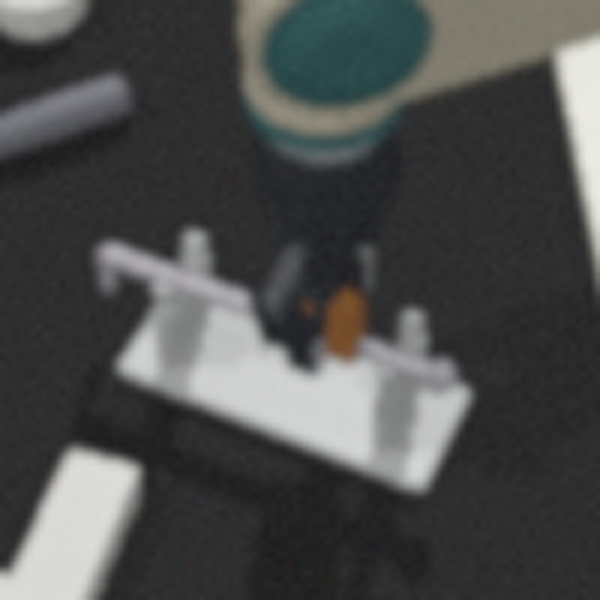

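{"method": "drive_tool", "body": {
  "plan": [0, 0, 0, 0, 0, 0, 0, 0, 0, 0, 0, 0, 0, 0, 0, 0, 0, 0, 0, 0, 0, 0, 0, 0, 0, 0, 0, 0, 0, 0, 0, 0, 0, 0, 0],
  "newtons": 50
}}

```text
clock: 5.65
eef_pos: [0.4502, 0.3646, 0.0704]
ee_rot: [-1.57, -0.004, 0.003]
contact_force: [-0.2, 0.3, 5.2]
gripper_width: 0.0173
```

{"method": "drive_tool", "body": {
  "plan": [0, 0, 0, 0, -1, 0, 0, 0, 0, 0, 0, -2.5, 0, 0, 0, 0, 0, 0, -3, 0, 0, 0, 0, 0, 0, 0, 0, 0]
}}

```text
clock: 6.15
eef_pos: [0.4509, 0.365, 0.1371]
ee_rot: [-1.568, -0.006, 0.0]
contact_force: [0.4, 0.4, -1.8]
gripper_width: 0.0173
```

```bash
python3 - <<'E'
from h import *
c=cur(); print(c)
s=snapshot('side'); t=snapshot('top')
a=cv2.resize(s[225:325,200:300],None,fx=4,fy=4,interpolation=cv2.INTER_CUBIC); b=cv2.resize(t[165:265,95:195],None,fx=4,fy=4,interpolation=cv2.INTER_CUBIC)
cv2.imwrite('pics/g3.png',np.hstack([a,b])[:,:,::-1])
# predicted tip/ball points if rod level
ax=c[2]-.0114
P=[[c[0]+.14,c[1]-.001,ax-.03],[c[0]+.14,c[1]-.001,ax],[c[0]-.068,c[1]-.001,ax]]
print((proj('side',P)-[200,225])*4,(proj('top',P)-[95,165])*4)
for n in('side','top'): print(n,[(d['score'],np.array(d['xy'])*[512,384]) for d in tip_of(n,'hook_tip')])
st=np.array([.5819,-.2588]); yw=-1.522
def L(x,y=0): return st+np.array([np.cos(yw)*x-np.sin(yw)*y,np.sin(yw)*x+np.cos(yw)*y])
e=L(-.106); h=L(-.106-.14); print('eye',e,'hold at eye',h,'preinsert',L(-.106-.14-.13))
E
```

```text
(np.float64(0.45088224847765207), np.float64(0.36502040305269834), np.float64(0.13713300657500332), np.float64(1.5749984382253956))
[[ 66.94016973 137.78835487]
 [ 64.05698653 113.86714589]
 [295.72002983 196.31041375]] [[190.10139091  70.85010768]
 [178.61696933  63.18922042]
 [161.50675079 341.69483363]]
side [(0.49, array([215.808 , 258.3936]))]
top [(0.52, array([145.5104, 179.2896]))]
eye [ 0.57672964 -0.15292617] hold at eye [ 0.56990087 -0.01309281] preinsert [0.56355986 0.11675245]
```

View pics/g3.png

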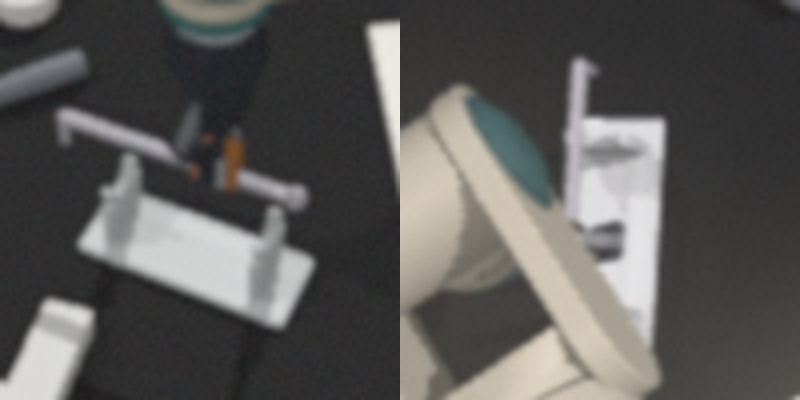

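```bash
python3 - <<'E'
from h import *
c=cur(); print(c)
rows([(.5636,.1168,.13,.050,11)],c)
E
```

```text
(np.float64(0.44916677901143665), np.float64(0.3638385200442005), np.float64(0.13266979474842439), np.float64(1.5749645777307715))
0,0.139,0,1.03,0.02,-2.25 | 0,0.139,0,1.33,0.02,-2.09 | 0,0.139,0,1.61,0.03,-1.88 | 0,0.138,0,1.85,0.02,-1.64 | 0,0.139,0,2.06,0.03,-1.37 | 0,0.138,0,2.23,0.02,-1.07 | 0,0.139,0,2.36,0.03,-0.75 | 0,0.138,0,2.44,0.02,-0.42 | 0,0.139,0,2.47,0.03,-0.08 | 0,0.138,0,2.46,0.02,0.27 | 0,0.139,0,2.41,0.03,0.6 | ->  [0.5636 0.1168 0.13  ] 0.05
```

{"method": "drive_tool", "body": {
  "plan": [0, 0.139, 0, 1.03, 0, -2.25, 0, 0, 0.139, 0, 1.33, 0, -2.09, 0, 0, 0.139, 0, 1.61, 0, -1.88, 0, 0, 0.138, 0, 1.85, 0, -1.64, 0, 0, 0.139, 0, 2.06, 0, -1.37, 0, 0, 0.138, 0, 2.23, 0, -1.07, 0, 0, 0.139, 0, 2.36, 0, -0.75, 0, 0, 0.138, 0, 2.44, 0, -0.42, 0, 0, 0.139, 0, 2.47, 0, -0.08, 0, 0, 0.138, 0, 2.46, 0, 0.27, 0, 0, 0.139, 0, 2.41, 0, 0.6, 0, 0, 0, 0, 0, 0, 0, 0]
}}

```text
clock: 7.85
eef_pos: [0.5642, 0.1159, 0.1332]
ee_rot: [-1.234, 1.175, -1.173]
contact_force: [-0.4, -0.1, -1.9]
gripper_width: 0.0175
```

```bash
python3 - <<'E'
from h import *
s=save('side','s4.png'); t=save('top','t4.png')
print([(d['score'],np.array(d['xy'])*[512,384]) for d in tip_of('side','eye')])
c=cur(); print(c)
a=cv2.resize(s[140:240,215:315],None,fx=6,fy=6,interpolation=cv2.INTER_CUBIC); cv2.imwrite('pics/z4.png',a[:,:,::-1])
b=cv2.resize(t[140:260,200:340],None,fx=5,fy=5,interpolation=cv2.INTER_CUBIC); cv2.imwrite('pics/z4t.png',b[:,:,::-1])
ax=c[2]-.0114; ya=c[3]-1.572; u=np.array([np.cos(ya),np.sin(ya)])
P=[[*(np.array(c[:2])+u*d),ax+zz] for d,zz in((.14,0),(.14,-.03),(-.068,0))]
print(P,(proj('side',P)-[215,140])*6,(proj('top',P)-[200,140])*5)
rows([(.5636,.1168,.073,.050,3)],c)
E
```

```text
[(0.59, array([278.784, 192.   ]))]
(np.float64(0.5637915114042563), np.float64(0.11787652564998202), np.float64(0.1339355418560383), np.float64(0.052083638947726045))
[[np.float64(0.5709116336192539), np.float64(-0.021942299476120003), np.float64(0.1225355418560383)], [np.float64(0.5709116336192539), np.float64(-0.021942299476120003), np.float64(0.0925355418560383)], [np.float64(0.5603331663284004), np.float64(0.1857885264255173), np.float64(0.1225355418560383)]] [[314.56214714 302.89619496]
 [313.99675025 337.19922277]
 [195.84460419 498.73351116]] [[335.70544609 242.22711076]
 [334.0422923  250.79615735]
 [ -7.0024645  256.82891171]]
0,0.001,0,0.04,2.03,-0.01 | 0,0.001,0,0.03,2.03,-0.01 | 0,0,0,0.04,2.03,-0 | ->  [0.5636 0.1168 0.073 ] 0.0501
```

View pics/z4.png

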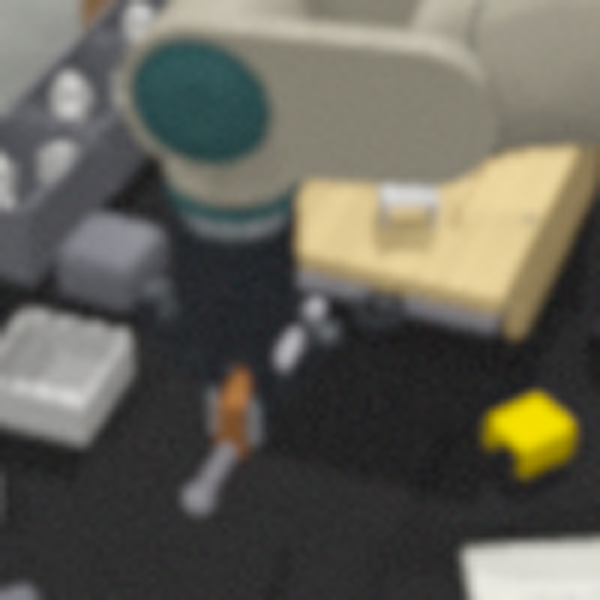

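View pics/z4t.png

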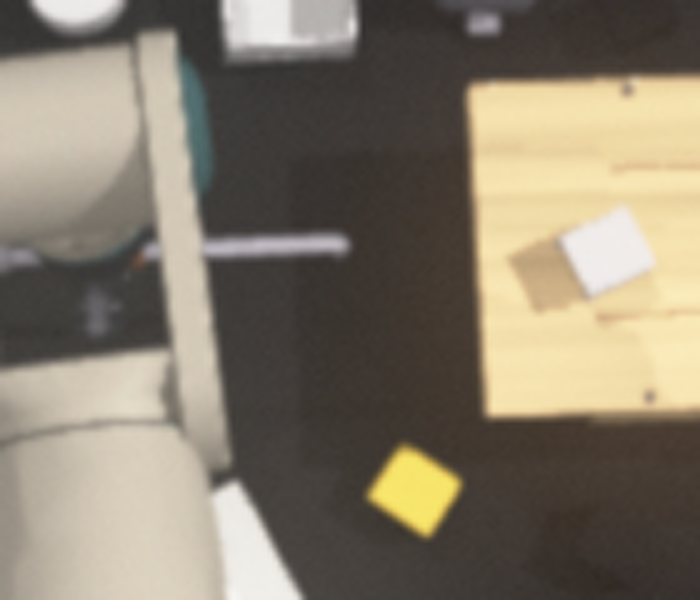

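{"method": "drive_tool", "body": {
  "plan": [0, 0, 0, 0.04, 2.05, 0, 0, 0, 0.001, 0, 0.03, 2.03, 0, 0, 0, 0, 0, 0.04, 2, 0, 0, 0, 0, 0, 0, 0, 0, 0, 0, 0, 0, 0, 0, 0, 0]
}}

```text
clock: 8.62
eef_pos: [0.5647, 0.1168, 0.0749]
ee_rot: [-1.232, 1.171, -1.173]
contact_force: [-0.1, 0.6, -1.4]
gripper_width: 0.0171
```

```bash
python3 - <<'E'
from h import *
c=cur(); print(c); st=np.array([.5819,-.2588]); yw=-1.522
for uv in ([277.1,190.9],[278.8,192]): print('eye',onz('side',uv,.0215))
rows([(.5699,-.0131,.073,.05,5)],c)
E
```

```text
(np.float64(0.5646783548855123), np.float64(0.1167936078889678), np.float64(0.07489064534733564), np.float64(0.050216629204135665))
eye [ 0.57950214 -0.15657514  0.0215    ]
eye [ 0.5694469  -0.15222787  0.0215    ]
0,0,0,2.6,0.04,-0.03 | 0,0,0,2.6,0.04,-0.03 | 0,0,0,2.6,0.04,-0.02 | 0,0,0,2.6,0.03,-0.03 | 0,0,0,2.6,0.04,-0.02 | ->  [ 0.5699 -0.0131  0.073 ] 0.0502
```

{"method": "drive_tool", "body": {
  "plan": [0, 0, 0, 2, 0.04, -0.03, 0, 0, 0, 0, 3, 0.04, -0.03, 0, 0, 0, 0, 3, 0.04, -0.02, 0, 0, 0, 0, 2.5, 0.03, -0.03, 0, 0, 0, 0, 2.5, 0.04, -0.02, 0, 0, 0, 0, 0, 0, 0, 0, 0, 0, 0, 0, 0, 0, 0]
}}

```text
clock: 9.5
eef_pos: [0.5696, -0.0138, 0.0726]
ee_rot: [-1.231, 1.173, -1.174]
contact_force: [0.0, 0.4, -2.0]
gripper_width: 0.0178
```

```bash
python3 - <<'E'
from h import *
s=snapshot('side');t=snapshot('top')
c=cur(); print(c)
o=(240,150)
a=cv2.resize(s[150:220,240:320],None,fx=9,fy=9,interpolation=cv2.INTER_CUBIC); cv2.imwrite('pics/z5.png',a[:,:,::-1])
b=cv2.resize(t[140:260,240:380],None,fx=5,fy=5,interpolation=cv2.INTER_CUBIC); cv2.imwrite('pics/z5t.png',b[:,:,::-1])
ax=c[2]-.0114; ya=c[3]-1.572; u=np.array([np.cos(ya),np.sin(ya)])
P=[[*(np.array(c[:2])+u*d),ax+zz] for d,zz in((.14,0),(.14,-.03),(-.068,0))]+[[.57673,-.15293,.02]]
print(np.round(P,4),(proj('side',P)-o)*9)
E
```

```text
(np.float64(0.5695376033432422), np.float64(-0.013189392489898718), np.float64(0.07239110420835054), np.float64(0.04971483017933838))
[[ 0.5763 -0.153   0.061 ]
 [ 0.5763 -0.153   0.031 ]
 [ 0.5662  0.0547  0.061 ]
 [ 0.5767 -0.1529  0.02  ]] [[339.58932299 311.01851628]
 [337.69205382 358.78024522]
 [187.10461039 571.16482267]
 [336.19505336 375.89455018]]
```

View pics/z5.png

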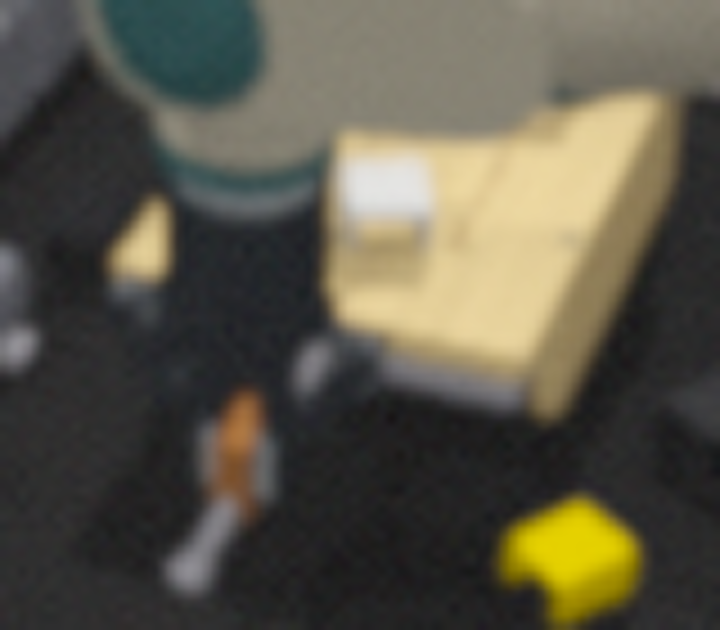

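View pics/z5t.png

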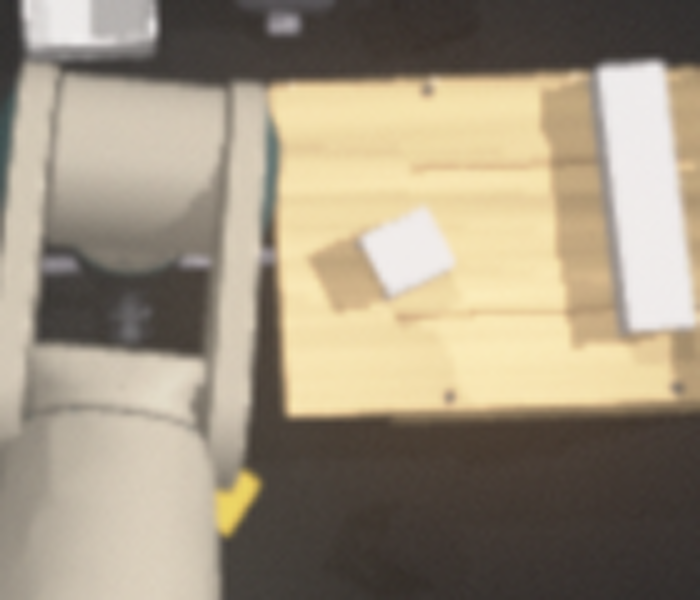

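{"method": "drive_tool", "body": {
  "plan": [0, 0, 0, 0, 0.6, 0, 0, 0, 0, 0, 0, 0.6, 0, 0, 0, 0, 0, 0, 0, 0, 0]
}}

```text
clock: 9.98
eef_pos: [0.5689, -0.0134, 0.059]
ee_rot: [-1.233, 1.174, -1.172]
contact_force: [0.5, -1.0, -1.8]
gripper_width: 0.0173
```

{"method": "drive_tool", "body": {
  "plan": [0, 0, 0, 0, 0.5, 0, 0, 0, 0, 0, 0, 0.5, 0, 0, 0, 0, 0, 0, 0, 0, 0]
}}

```text
clock: 10.35
eef_pos: [0.5691, -0.0137, 0.0494]
ee_rot: [-1.233, 1.174, -1.172]
contact_force: [-0.6, 0.1, -1.5]
gripper_width: 0.0173
```

{"method": "drive_tool", "body": {
  "plan": [0, 0, 0, -1, 0, 0, 0, 0, 0, 0, -1, 0, 0, 0, 0, 0, 0, -1, 0, 0, 0]
}}

```text
clock: 10.72
eef_pos: [0.5679, 0.0169, 0.0501]
ee_rot: [-1.232, 1.173, -1.173]
contact_force: [-0.3, -2.6, -3.2]
gripper_width: 0.0172
```

{"method": "drive_tool", "body": {
  "plan": [0, 0, 0, -1.5, 0, 0, 0, 0, 0, 0, -1.5, 0, 0, 0, 0, 0, 0, -1.5, 0, 0, 0, 0, 0, 0, -1.5, 0, 0, 0, 0, 0, 0, -1.5, 0, 0, 0, 0, 0, 0, -1.5, 0, 0, 0, 0, 0, 0, -1.5, 0, 0, 0, 0, 0, 0, -1.5, 0, 0, 0, 0, 0, 0, -1.5, 0, 0, 0, 0, 0, 0, -1, 0, 0, 0, 0, 0, 0, 0, 0, 0, 0]
}}

```text
clock: 12.1
eef_pos: [0.5606, 0.1623, 0.0501]
ee_rot: [-1.232, 1.173, -1.171]
contact_force: [0.4, 0.5, -1.8]
gripper_width: 0.0173
```

```bash
python3 - <<'E'
from h import *
s=save('side','s6.png');t=save('top','t6.png')
c=cur(); print(c,observe()['contact_force'])
b=cv2.resize(t[130:250,200:340],None,fx=5,fy=5,interpolation=cv2.INTER_CUBIC); cv2.imwrite('pics/z6t.png',b[:,:,::-1])
a=cv2.resize(s[150:250,215:325],None,fx=6,fy=6,interpolation=cv2.INTER_CUBIC); cv2.imwrite('pics/z6.png',a[:,:,::-1])
E
```

```text
(np.float64(0.560747039756473), np.float64(0.161359955298356), np.float64(0.050074582426499675), np.float64(0.049084519680049475)) [ 0.24456883 -0.49428024 -1.80840469]
```

View pics/z6.png

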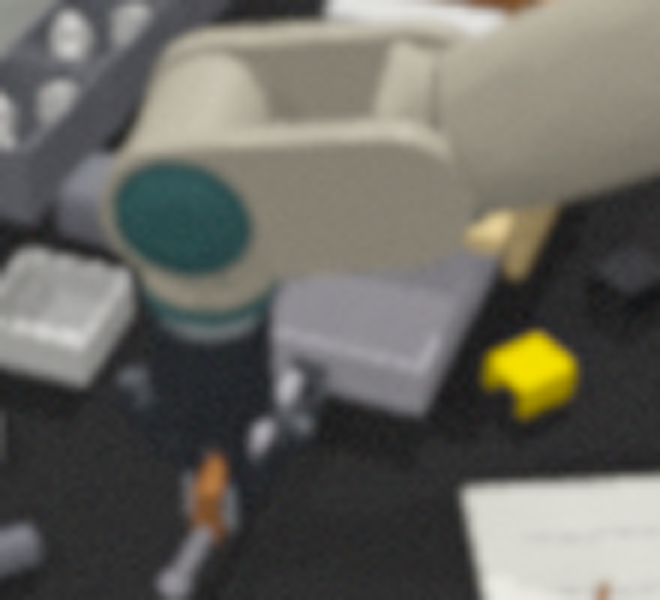

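View pics/z6t.png

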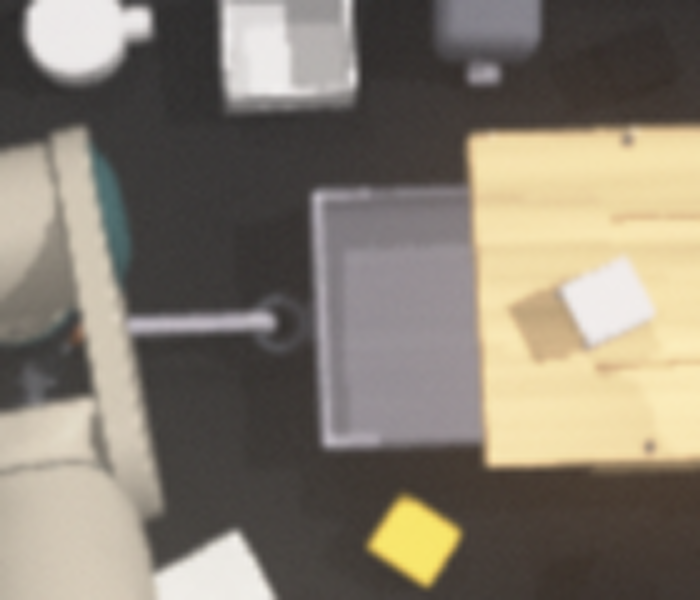

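```bash
python3 - <<'E'
from h import *
st=np.array([.5819,-.2588]); yw=-1.522; Rm=np.array([[np.cos(yw),np.sin(yw)],[-np.sin(yw),np.cos(yw)]])
for p in [(311,192),(318,320),(325,447)]:
    w=onz('top',z(p,5,(200,130)),.043); print(w,Rm@(w[:2]-st))
w=onz('top',z((281,322),5,(200,130)),.0235); print('ring',w,Rm@(w[:2]-st))
c=cur(); print(Rm@(np.array(c[:2])-st))
E
```

```text
[ 0.65343203 -0.00701878  0.043     ] [-0.24799241  0.083728  ]
[ 0.56823303 -0.01190141  0.043     ] [-0.24727134 -0.00160774]
[ 0.4856435  -0.01666463  0.043     ] [-0.24654226 -0.08433129]
ring [0.56997529 0.01203099 0.0235    ] [-0.27109027  0.0012998 ]
[-0.42069161 -0.00063365]
```

{"method": "drive_tool", "body": {
  "plan": [0, 0, 0, -0.4, 0, 0, 0, 0, 0, 0, 0, 0, 0, 0, 0, 0, 0, 0.8, 0, 0, 0, 0, 0, 0, 0, 0, 0, 0, 0, 0, 0, 0, -1.5, 0, 0, 0, 0, 0, 0, -2, 0, 0, 0, 0, 0, 0, -2.5, 0, 0, 0, 0, 0, 0, -2, 0, 0, 0, 0, 0, 0, 0, 0, 0]
}}

```text
clock: 13.32
eef_pos: [0.5625, 0.1575, 0.1337]
ee_rot: [-1.227, 1.169, -1.175]
contact_force: [0.2, 0.3, -1.7]
gripper_width: 0.0175
```

```bash
python3 - <<'E'
from h import *
c=cur(); print(c)
rows([(.4502,.3646,.13,1.574,11)],c)
E
```

```text
(np.float64(0.5624648902705841), np.float64(0.15753828119857125), np.float64(0.13365556656130337), np.float64(0.04919796975596143))
0,-0.139,0,-1.93,0.03,-0.93 | 0,-0.139,0,-2.04,0.03,-0.65 | 0,-0.139,0,-2.11,0.03,-0.36 | 0,-0.138,0,-2.14,0.03,-0.07 | 0,-0.139,0,-2.13,0.04,0.23 | 0,-0.138,0,-2.08,0.03,0.52 | 0,-0.139,0,-1.98,0.04,0.8 | 0,-0.138,0,-1.85,0.03,1.07 | 0,-0.139,0,-1.69,0.04,1.32 | 0,-0.138,0,-1.49,0.03,1.54 | 0,-0.139,0,-1.27,0.04,1.73 | ->  [0.4502 0.3646 0.13  ] 1.5742
```

{"method": "drive_tool", "body": {
  "plan": [0, -0.139, 0, -1.93, 0, -0.93, 0, 0, -0.139, 0, -2.04, 0, -0.65, 0, 0, -0.139, 0, -2.11, 0, -0.36, 0, 0, -0.138, 0, -2.14, 0, -0.07, 0, 0, -0.139, 0, -2.13, 0, 0.23, 0, 0, -0.138, 0, -2.08, 0, 0.52, 0, 0, -0.139, 0, -1.98, 0, 0.8, 0, 0, -0.138, 0, -1.85, 0, 1.07, 0, 0, -0.139, 0, -1.69, 0, 1.32, 0, 0, -0.138, 0, -1.49, 0, 1.54, 0, 0, -0.139, 0, -1.27, 0, 1.73, 0, 0, 0, 0, 0, 0, 0, 0]
}}

```text
clock: 14.82
eef_pos: [0.448, 0.365, 0.1295]
ee_rot: [-1.571, -0.003, 0.004]
contact_force: [-0.1, -0.1, -2.4]
gripper_width: 0.0173
```

```bash
python3 - <<'E'
from h import *
s=snapshot('side');t=snapshot('top')
c=cur(); print(c)
rows([(.4502,.3646,.10,1.574,2)],c)
a=cv2.resize(s[225:325,200:300],None,fx=4,fy=4,interpolation=cv2.INTER_CUBIC); b=cv2.resize(t[165:265,95:195],None,fx=4,fy=4,interpolation=cv2.INTER_CUBIC)
cv2.imwrite('pics/g7.png',np.hstack([a,b])[:,:,::-1])
ax=c[2]-.0114; ya=c[3]-1.572; u=np.array([np.cos(ya),np.sin(ya)])
P=[[*(np.array(c[:2])+u*d),ax+zz] for d,zz in((.14,0),(.14,-.03),(-.068,0))]
print((proj('side',P)-[200,225])*4,(proj('top',P)-[95,165])*4)
E
```

```text
(np.float64(0.44881570899467693), np.float64(0.36383729907252504), np.float64(0.1296901542669188), np.float64(1.572032426016993))
0,-0.001,0,0.07,1.48,0.04 | 0,-0.001,0,0.07,1.49,0.04 | ->  [0.4502 0.3646 0.1   ] 1.574
[[ 67.04764951 120.5008817 ]
 [ 69.87243211 144.2286575 ]
 [298.00607041 203.02236422]] [[181.59965676  67.79241429]
 [192.94085148  75.29288878]
 [164.68995851 344.71095341]]
```

View pics/g7.png

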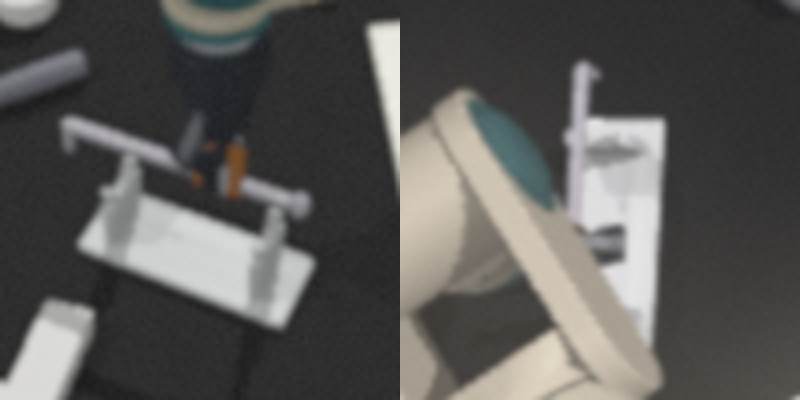

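Rod still level (hook at (66,120), ball at (298,203) match the prediction). Lower towards the notch.

{"method": "drive_tool", "body": {
  "plan": [0, -0.001, 0, 0.07, 1.5, 0.04, 0, 0, -0.001, 0, 0.07, 1.5, 0.04, 0, 0, 0, 0, 0, 0, 0, 0, 0, 0, 0, 0, 0, 0, 0]
}}

```text
clock: 15.42
eef_pos: [0.4504, 0.3649, 0.1]
ee_rot: [-1.571, -0.004, 0.004]
contact_force: [-0.1, -0.4, -2.4]
gripper_width: 0.0173
```

```bash
python3 - <<'E'
from h import *
c=cur(); print(c)
rows([(.4502,.3646,.0715,1.574,3)],c)
E
```

```text
(np.float64(0.4503823711485456), np.float64(0.3648910479319638), np.float64(0.10000253472562042), np.float64(1.575591778676612))
0,0.001,0,-0.01,0.95,-0.01 | 0,0,0,-0,0.95,-0.01 | 0,0.001,0,-0.01,0.95,-0.01 | ->  [0.4502 0.3646 0.0715] 1.5736
```

{"method": "drive_tool", "body": {
  "plan": [0, 0.001, 0, 0, 1, 0, 0, 0, 0.001, 0, 0, 0.95, 0, 0, 0, 0, 0, 0, 0.9, 0, 0, 0, 0, 0, 0, 0.1, 0, 0, 0, 0, 0, 0, 0, 0, 0]
}}

```text
clock: 16.05
eef_pos: [0.4503, 0.3651, 0.0704]
ee_rot: [-1.571, -0.003, 0.002]
contact_force: [0.2, 0.6, -1.0]
gripper_width: 0.0174
```

{"method": "drive_tool", "body": {
  "plan": [0, 0, 0, 0, 0, 0, 0.35, 0, 0, 0, 0, 0, 0, 0.6, 0, 0, 0, 0, 0, 0, 0.6, 0, 0, 0, 0, 0, 0, 0.6, 0, 0, 0, 0, -1.5, 0, 0.6, 0, 0, 0, 0, -3, 0, 0.6, 0, 0, 0, 0, -3, 0, 0.6, 0, 0, 0, 0, 0, 0, 0.6]
}}

```text
clock: 17.05
eef_pos: [0.4516, 0.366, 0.1498]
ee_rot: [-1.567, -0.007, -0.002]
contact_force: [0.5, -1.4, -0.9]
gripper_width: 0.0512
```

```bash
python3 - <<'E'
from h import *
s=snapshot('side');t=snapshot('top')
c=cur(); print(c)
a=cv2.resize(s[225:325,200:300],None,fx=4,fy=4,interpolation=cv2.INTER_CUBIC); b=cv2.resize(t[165:265,95:195],None,fx=4,fy=4,interpolation=cv2.INTER_CUBIC)
cv2.imwrite('pics/g8.png',np.hstack([a,b])[:,:,::-1])
E
```

```text
(np.float64(0.45026976647489847), np.float64(0.365042759218834), np.float64(0.14593253477123022), np.float64(1.5740005693773944))
```

View pics/g8.png

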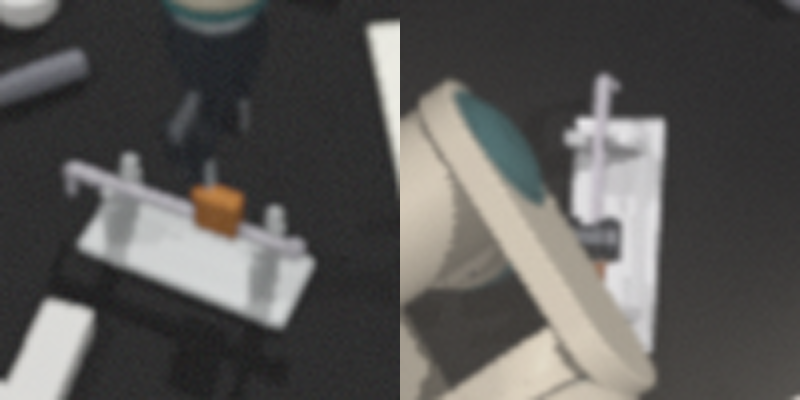

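```bash
python3 - <<'E'
from h import *
T=lambda a,b:z((a,b),6,(280,140)); S=lambda a,b:z((a,b),8,(240,140))
L=[[-.0225,.0,0]]
# corners: A(.595,-.199) B(.563,-.215) C(.540,-.175) D(.575,-.157); x axis B->C yaw ~2.09
hx,hy,zt=.0225,.02,.119
C=[(-hx,-hy,zt),(-hx,hy,zt),(hx,hy,zt),(hx,-hy,zt)] # A,B,C,D
obs=[('top',T(273,250),C[0]),('top',T(305,313),C[1]),('top',T(228,357),C[2]),('top',T(190,289),C[3])]
ob2=[('side',S(305,220),C[0]),('side',S(382,218),C[1]),('side',S(385,262),C[2]),('side',S(310,268),C[3])]
for o in (obs,ob2,obs+ob2):
    p,r=fit(o,[.568,-.188,2.09]); print(p,r.tolist())
c=cur(); print(c)
E
```

```text
[ 0.56817247 -0.18661411  2.04813244] [[-0.7, -0.3], [0.3, 0.7], [0.2, -0.1], [0.2, -0.3]]
[ 0.56958786 -0.19071484  2.00980528] [[0.3, -0.1], [-0.4, 0.1], [-0.0, 0.3], [0.2, -0.3]]
[ 0.56836797 -0.18717276  2.03817838] [[-0.4, -0.3], [0.5, 0.7], [0.2, -0.2], [0.4, -0.4], [0.1, 0.5], [-0.6, 0.5], [0.1, 0.8], [0.3, 0.3]]
(np.float64(0.45026976647489847), np.float64(0.365042759218834), np.float64(0.14593253477123022), np.float64(1.5740005693773944))
```

```bash
python3 - <<'E'
from h import *
c=cur(); print(c)
rows([(.54,.09,.2,1.02,6),(.5685,-.188,.16,.47,6)],c)
E
```

```text
(np.float64(0.45026976647489847), np.float64(0.365042759218834), np.float64(0.14593253477123022), np.float64(1.5740005693773944))
0,0.092,0,1.48,-0.9,-4.59 | 0,0.092,0,1.9,-0.9,-4.43 | 0,0.093,0,2.29,-0.9,-4.24 | 0,0.092,0,2.68,-0.9,-4.01 | 0,0.093,0,3.04,-0.9,-3.75 | 0,0.092,0,3.37,-0.91,-3.45 | ->  [0.54 0.09 0.2 ] 1.02
0,0.092,0,2.83,0.67,-3.7 | 0,0.092,0,3.16,0.67,-3.42 | 0,0.092,0,3.46,0.67,-3.12 | 0,0.091,0,3.73,0.66,-2.79 | 0,0.092,0,3.97,0.67,-2.44 | 0,0.091,0,4.17,0.66,-2.06 | ->  [ 0.5685 -0.188   0.16  ] 0.47
```

{"method": "drive_tool", "body": {
  "plan": [0, 0.092, 0, 1.48, -0.9, -4.59, 0.8, 0, 0.092, 0, 1.9, -0.9, -4.43, 0.8, 0, 0.093, 0, 2.29, -0.9, -4.24, 0.8, 0, 0.092, 0, 2.68, -0.9, -4.01, 0.8, 0, 0.093, 0, 3.04, -0.9, -3.75, 0.8, 0, 0.092, 0, 3.37, -0.91, -3.45, 0.8, 0, 0.092, 0, 2.83, 0.67, -3.7, 0.8, 0, 0.092, 0, 3.16, 0.67, -3.42, 0.8, 0, 0.092, 0, 3.46, 0.67, -3.12, 0.8, 0, 0.091, 0, 3.73, 0.66, -2.79, 0.8, 0, 0.092, 0, 3.97, 0.67, -2.44, 0.8, 0, 0.091, 0, 4.17, 0.66, -2.06, 0.8]
}}

```text
clock: 18.65
eef_pos: [0.5679, -0.1893, 0.158]
ee_rot: [-1.395, 0.861, -0.857]
contact_force: [0.3, 0.6, 0.2]
gripper_width: 0.0684
```

{"method": "drive_tool", "body": {
  "plan": [0, 0, 0, 0, 0, 0, 0.8, 0, 0, 0, 0, 0, 0, 0.8]
}}

```text
clock: 18.9
eef_pos: [0.5681, -0.1875, 0.1587]
ee_rot: [-1.396, 0.858, -0.854]
contact_force: [1.5, 0.3, 0.2]
gripper_width: 0.0681
```

```bash
python3 - <<'E'
from h import *
s=snapshot('side');t=snapshot('top')
c=cur(); print(c)
rows([(.5685,-.188,.108,.47,3)],c)
a=cv2.resize(s[120:220,235:335],None,fx=4,fy=4,interpolation=cv2.INTER_CUBIC); b=cv2.resize(t[140:240,280:380],None,fx=4,fy=4,interpolation=cv2.INTER_CUBIC)
cv2.imwrite('pics/g9.png',np.hstack([a,b])[:,:,::-1])
E
```

```text
(np.float64(0.5684837307045059), np.float64(-0.18687319498751698), np.float64(0.1595307411518966), np.float64(0.47180938148440277))
0,0.001,0,0.03,1.72,-0.02 | 0,0,0,0.04,1.72,-0.01 | 0,0.001,0,0.03,1.71,-0.02 | ->  [ 0.5685 -0.188   0.108 ] 0.4698
```

View pics/g9.png

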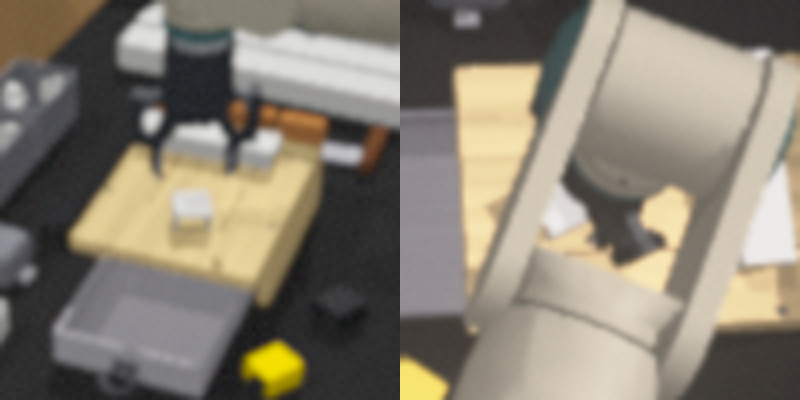

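{"method": "drive_tool", "body": {
  "plan": [0, 0, 0, 0.03, 1.72, -0.02, 0.8, 0, 0.001, 0, 0.04, 1.72, -0.02, 0.8, 0, 0.001, 0, 0.03, 1.5, -0.02, 0.8, 0, 0, 0, 0, 0.2, 0, 0.8, 0, 0, 0, 0, 0, 0, 0.8]
}}

```text
clock: 19.62
eef_pos: [0.5685, -0.1892, 0.1084]
ee_rot: [-1.395, 0.858, -0.858]
contact_force: [-0.0, -0.1, 0.2]
gripper_width: 0.0679
```

{"method": "drive_tool", "body": {
  "plan": [0, 0, 0, 0, 0, 0, 0.3, 0, 0, 0, 0, 0, 0, 0.3, 0, 0, 0, 0, 0, 0, 0.3, 0, 0, 0, 0, 0, 0, 0.3],
  "newtons": 25
}}

```text
clock: 20.12
eef_pos: [0.5688, -0.1894, 0.1092]
ee_rot: [-1.395, 0.857, -0.859]
contact_force: [0.1, -0.0, 5.7]
gripper_width: 0.0395
```

```bash
python3 - <<'E'
from h import *
s=snapshot('side')
c=cur(); print(c)
a=cv2.resize(s[120:220,235:335],None,fx=6,fy=6,interpolation=cv2.INTER_CUBIC)
cv2.imwrite('pics/g10.png',a[:,:,::-1])
E
```

```text
(np.float64(0.5688218454783727), np.float64(-0.1893829505504576), np.float64(0.10920932709117942), np.float64(0.46797249581809314))
```

View pics/g10.png

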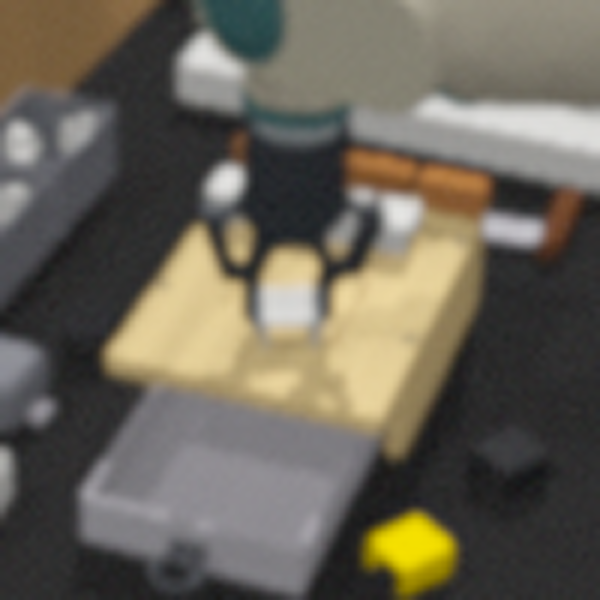

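{"method": "drive_tool", "body": {
  "plan": [0, 0, 0, 0, -1, 0, 0.3, 0, 0, 0, 0, -3, 0, 0.3, 0, 0, 0, 0, -3, 0, 0.3, 0, 0, 0, 0, 0, 0, 0.3]
}}

```text
clock: 20.68
eef_pos: [0.5694, -0.1896, 0.1813]
ee_rot: [-1.394, 0.854, -0.862]
contact_force: [0.3, -0.4, -0.4]
gripper_width: 0.0397
```

```bash
python3 - <<'E'
from h import *
s=snapshot('side');t=snapshot('top')
c=cur(); print(c)
a=cv2.resize(s[120:220,235:335],None,fx=4,fy=4,interpolation=cv2.INTER_CUBIC); b=cv2.resize(t[140:240,230:330],None,fx=4,fy=4,interpolation=cv2.INTER_CUBIC)
cv2.imwrite('pics/g11.png',np.hstack([a,b])[:,:,::-1])
rows([(.5719,-.054,.15,.049,5)],c)
E
```

```text
(np.float64(0.5680961171365282), np.float64(-0.18906540151222662), np.float64(0.1775413613761006), np.float64(0.46803259213713433))
0,0.084,0,-2.38,0.55,1.29 | 0,0.084,0,-2.48,0.55,1.08 | 0,0.084,0,-2.56,0.55,0.87 | 0,0.084,0,-2.62,0.55,0.65 | 0,0.083,0,-2.66,0.55,0.44 | ->  [ 0.5719 -0.054   0.15  ] 0.049
```

View pics/g11.png

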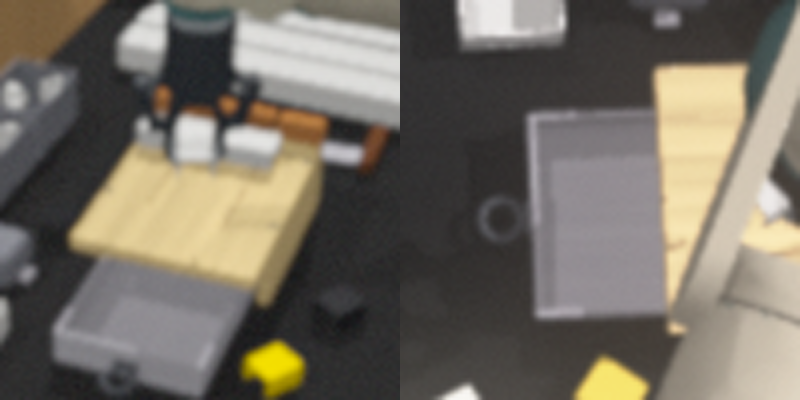

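{"method": "drive_tool", "body": {
  "plan": [0, 0.084, 0, -2.38, 0.2, 1.29, 0.3, 0, 0.084, 0, -2.48, 0.2, 1.08, 0.3, 0, 0.084, 0, -2.56, 0.2, 0.87, 0.3, 0, 0.084, 0, -2.62, 0.2, 0.65, 0.3, 0, 0.083, 0, -2.66, 0.2, 0.44, 0.3, 0, 0, 0, 0, 0, 0, 0.3, 0, 0, 0, 0, 0, 0, 0.3]
}}

```text
clock: 21.65
eef_pos: [0.5718, -0.0546, 0.1672]
ee_rot: [-1.234, 1.174, -1.172]
contact_force: [0.5, 0.4, -0.7]
gripper_width: 0.0395
```

```bash
python3 - <<'E'
from h import *
s=snapshot('side');t=snapshot('top')
c=cur(); print(c)
st=np.array([.5819,-.2588]); yw=-1.522; Rm=np.array([[np.cos(yw),np.sin(yw)],[-np.sin(yw),np.cos(yw)]])
for p in [(128,114),(138,317)]:
    w=onz('top',z(p,4,(230,140)),.043); print(w,Rm@(w[:2]-st))
print('tcp local',Rm@(np.array(c[:2])-st))
a=cv2.resize(s[120:220,235:335],None,fx=4,fy=4,interpolation=cv2.INTER_CUBIC); b=cv2.resize(t[140:240,230:330],None,fx=4,fy=4,interpolation=cv2.INTER_CUBIC)
cv2.imwrite('pics/g12.png',np.hstack([a,b])[:,:,::-1])
rows([(.5717,-.052,.03,.049,5)],c)
E
```

```text
(np.float64(0.5720182712775128), np.float64(-0.05499371883701791), np.float64(0.1677982182573109), np.float64(0.048676050265840556))
[ 0.65300641 -0.00644574  0.043     ] [-0.24858552  0.08333085]
[ 0.48603479 -0.01513921  0.043     ] [-0.24804677 -0.08386607]
tcp local [-2.04045690e-01  7.10852706e-05]
0,-0,0,-0.06,2.76,-0 | 0,-0,0,-0.06,2.75,-0 | 0,-0,0,-0.06,2.76,-0.01 | 0,-0,0,-0.06,2.75,-0 | 0,-0,0,-0.06,2.76,-0.01 | ->  [ 0.5717 -0.052   0.03  ] 0.0487
```

View pics/g12.png

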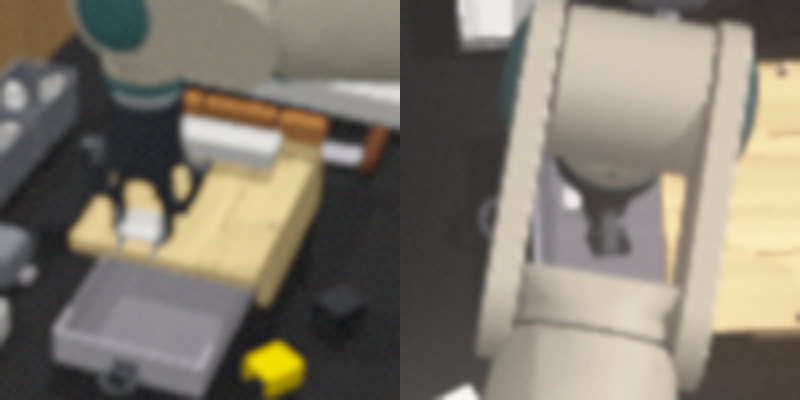

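```bash
python3 - <<'E'
from h import *
for zz in (.07,.15,.18,.2,.22,.25): print(zz,(proj('side',[[.4506,.3645,zz]])-[200,225])*6)
E
```

```text
0.07 [[326.58562754 319.03131731]]
0.15 [[324.94928588 223.27008804]]
0.18 [[324.29592139 185.00807502]]
0.2 [[323.84738685 158.73258411]]
0.22 [[323.38805628 131.81737219]]
0.25 [[322.67796508  90.1939348 ]]
```

{"method": "drive_tool", "body": {
  "plan": [0, 0, 0, -0.06, 3, 0, 0.3, 0, 0, 0, -0.06, 3, 0, 0.3, 0, 0, 0, -0.06, 3, 0, 0.3, 0, 0, 0, -0.06, 2.5, 0, 0.3, 0, 0, 0, -0.06, 2, 0, 0.3, 0, 0, 0, 0, 0, 0, 0.3, 0, 0, 0, 0, 0, 0, 0.3]
}}

```text
clock: 22.62
eef_pos: [0.5728, -0.0515, 0.0344]
ee_rot: [-1.231, 1.172, -1.174]
contact_force: [-0.6, -0.1, 0.3]
gripper_width: 0.0395
```

{"method": "drive_tool", "body": {
  "plan": [0, 0, 0, 0, 0.6, 0, 0.3, 0, 0, 0, 0, 0.3, 0, 0.3, 0, 0, 0, 0, 0, 0, 0.3]
}}

```text
clock: 23.0
eef_pos: [0.5719, -0.0511, 0.0241]
ee_rot: [-1.232, 1.173, -1.173]
contact_force: [-0.0, 0.7, -0.8]
gripper_width: 0.0396
```

{"method": "drive_tool", "body": {
  "plan": [0, 0, 0, 0, 0, 0, 0.6, 0, 0, 0, 0, 0, 0, 0.7, 0, 0, 0, 0, 0, 0, 0.7, 0, 0, 0, 0, 0, 0, 0.7, 0, 0, 0, 0, -2, 0, 0.7, 0, 0, 0, 0, -4, 0, 0.7, 0, 0, 0, 0, -5, 0, 0.7, 0, 0, 0, 0, -5, 0, 0.7, 0, 0, 0, 0, -4, 0, 0.7, 0, 0, 0, 0, 0, 0, 0.7]
}}

```text
clock: 24.25
eef_pos: [0.5735, -0.0513, 0.2305]
ee_rot: [-1.226, 1.165, -1.179]
contact_force: [0.2, 0.1, 0.0]
gripper_width: 0.0601
```

```bash
python3 - <<'E'
from h import *
s=snapshot('side');t=snapshot('top')
c=cur(); print(c)
a=cv2.resize(s[120:220,235:335],None,fx=4,fy=4,interpolation=cv2.INTER_CUBIC); b=cv2.resize(t[140:240,230:330],None,fx=4,fy=4,interpolation=cv2.INTER_CUBIC)
cv2.imwrite('pics/g13.png',np.hstack([a,b])[:,:,::-1])
rows([(.45,.12,.26,c[3],4)],c)
E
```

```text
(np.float64(0.5720442559511792), np.float64(-0.05110777393251132), np.float64(0.22522904919045858), np.float64(0.0490281099491137))
0,-0,0,-4.42,-0.87,-2.84 | 0,-0,0,-4.42,-0.87,-2.84 | 0,-0,0,-4.42,-0.87,-2.84 | 0,-0,0,-4.43,-0.87,-2.83 | ->  [0.45 0.12 0.26] 0.049
```

View pics/g13.png

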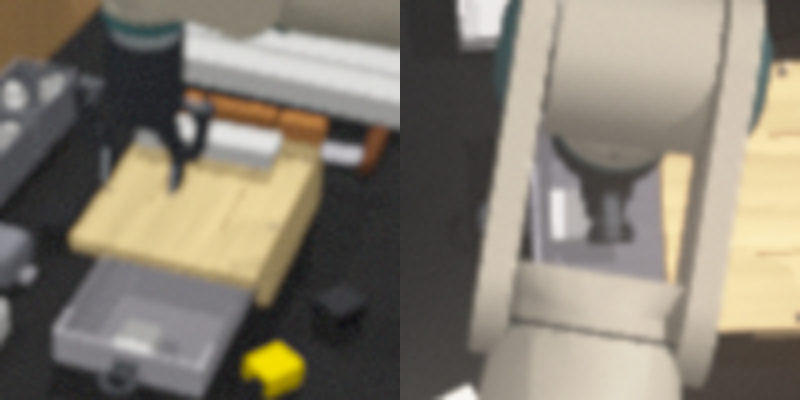

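The offcut lies in the tray, at (140,335) in the side crop. I'll back the arm away and do a last check.

{"method": "drive_tool", "body": {
  "plan": [0, 0, 0, -4.4, -0.9, -2.8, 0.7, 0, 0, 0, -4.4, -0.9, -2.8, 0.7, 0, 0, 0, -4.4, -0.9, -2.8, 0.7, 0, 0, 0, -4.4, -0.9, -2.8, 0.7, 0, 0, 0, 0, 0, 0, 0.7, 0, 0, 0, 0, 0, 0, 0.7]
}}

```text
clock: 25.1
eef_pos: [0.4514, 0.1189, 0.2593]
ee_rot: [-1.234, 1.174, -1.173]
contact_force: [-0.9, -0.0, 0.4]
gripper_width: 0.0598
```

```bash
python3 - <<'E'
from h import *
save('side','s14.png');t=save('top','t14.png')
print(cur(),observe()['clock'],observe()['contact_force'])
E
```

```text
(np.float64(0.4518016153911089), np.float64(0.1182959941713099), np.float64(0.25928263234387244), np.float64(0.04764623583982249)) 25.2 [ 0.07453514 -0.4942519  -0.21969756]
```

View pics/s14.png

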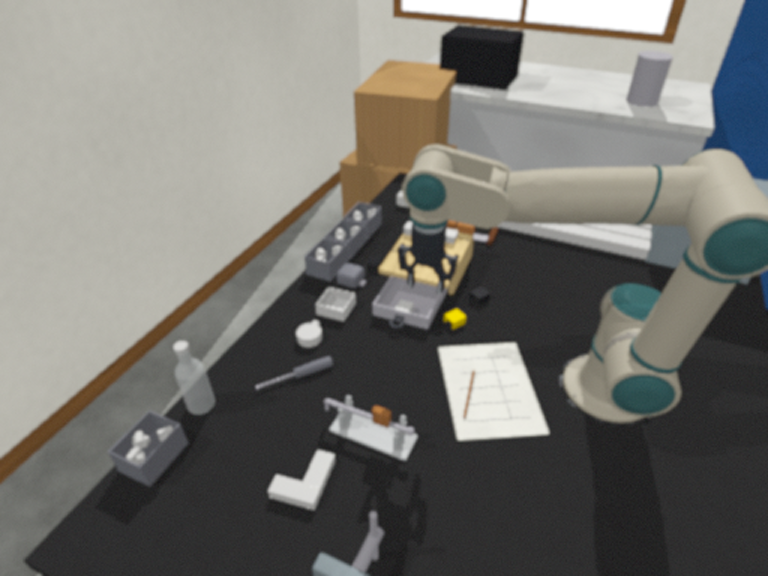

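View pics/t14.png

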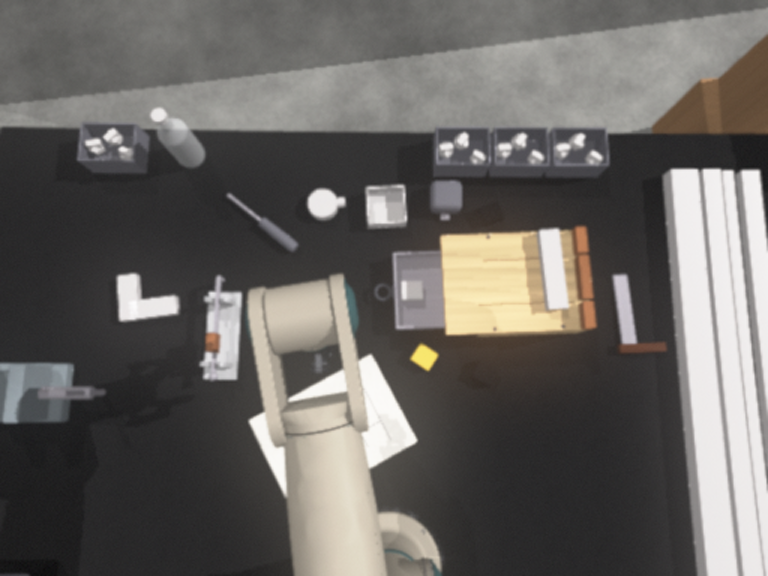

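The top view shows the offcut in the drawn-out tray at (411,290) and the rod in its cradle at (213,330). Nothing else has moved.

```bash
python3 -c "
from station import *
print(sign_off())"
```

```text
the job is handed in; nothing more can be done
None
```

The job is done and was handed in at about 25 s. I hooked the tray's eye with the rod and drew the tray out. The rod is back in its cradle, and the white offcut is in the tray, released.

- **Tray:** by the pictures it is out about 178 mm, good to about 3 mm, against the 180 mm asked.
- **Rod:** it lies level in both notches, and its hook and handle show at the same pixels as before.
- **Offcut:** it lies inside the tray, clear of the deck edge.
- **Everything else:** nothing else visibly moved, and the arm is clear of everything.
- **Forces:** wrist readings between moves stayed under about 6 N.

No check failed. The two estimates of the eye's sideways position differed by about 10 mm. I used the one worked out from the station's outline, and the hook went in without touching.

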